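# Build up the bobbin on the spindle sander

## Task

Fit the sanding bobbin to the upright spindle of the green sander so it is ready for coarse work. Slide the parts down the spindle one after another, each fully home before the next: first the aluminium flange, then the black rubber drum, then the coarse red sleeve over the drum, then the brass washer, and last the black lock knob. Leave the pale fine-grit sleeve, the tape measure and the chisel where they lie.

Things in the scene. Friction and masses are not known exactly. Their poses are not given: they have to be found in the camera images.
- sander: Low green sheet-metal bench sander, fixed to the bench; aluminium table 140 (x) by 130 mm (y), its top 75 mm above the bench. Green and red buttons on its front (-x), dust spout at the back (+x). From the middle of the table rises a dark steel shoulder, 36 mm across and 10 mm high, and from that the spindle. Nothing else stands on the table. Origin: centre of its underside, z up.
- spindle_seat (a point): Centre of the shoulder's top face, 85 mm above the bench; z up. The spindle stands here: 12 mm thick up to 64 mm above this point, then tapering to 4 mm at its tip, 72 mm above. Underside heights above this point in the finished stack: flange 0, drum 8 mm, red sleeve 8 mm (round the drum, on the flange), washer 46 mm (on the drum), knob 54 mm (on the washer).
- flange: Silver-grey aluminium lower flange: flat ring 66 mm in diameter, 8 mm thick, central bore 15 mm, lying flat on the bench. Origin: centre of its underside, z up. Grip across the rim. All the bores are 3 mm wider than the spindle, so the parts slide down freely by their own weight.
- drum: Black rubber drum with a steel core, standing upright: 44 mm in diameter, 38 mm tall, bore 15 mm, rounded upper edge. Origin: centre of its underside, z up. Grip across its diameter.
- sleeve_red: Coarse abrasive sleeve, dark red outside and on its ends, brown inside: open tube standing upright, 56 mm outside, 49 mm inside, 36 mm tall (slips loosely over the drum). Origin: centre of its lower end, z up. Grip across the outside; it is stiff.
- washer: Brass top washer: flat ring 58 mm in diameter, 8 mm thick, bore 15 mm, lying flat on the bench. Origin: centre of its underside, z up. Grip across the rim.
- knob: Black fluted push-on lock knob with a yellow button in its top: 34 mm in diameter, 26 mm tall, blind bore 15 mm wide and 20 mm deep from below, standing bore down. It slips straight down over the spindle, with no turning, until it sits on the washer. Origin: centre of its underside, z up.
- sleeve_pale: Fine-grit sleeve, pale grey outside: same size as the red one, 56 mm outside and 36 mm tall, standing upright. Not wanted today; leave it. Origin: centre of its lower end.
- tape_measure: Yellow and grey pocket tape measure lying on its side, 62 x 76 x 32 mm. Bystander. Origin: centre of its underside.
- chisel: Narrow wood chisel lying flat beside the parts, 230 mm long, wooden handle 28 mm thick. Bystander. Origin: centre of its underside.
There are look-alikes about, which are no part of the job. What is shaped like the drum but orange or purple is not meant.

How it is judged:
On the way, in this order (a step that is already met when the one before it is completed fails the run):
1. the aluminium flange sits on the shoulder (horizontal distance between flange and spindle_seat below 0.005 m and z of flange in the frame of spindle_seat between -0.003 and 0.003 m and angle between flange's own z axis and vertical below 0.05 rad), for 0.2 s.
2. the drum sits on the flange (horizontal distance between drum and spindle_seat below 0.005 m and z of drum in the frame of spindle_seat between 0.005 and 0.011 m and angle between drum's own z axis and vertical below 0.05 rad), for 0.2 s.
3. the red sleeve is over the drum and down on the flange (horizontal distance between sleeve_red and spindle_seat below 0.009 m and z of sleeve_red in the frame of spindle_seat between 0.005 and 0.011 m and angle between sleeve_red's own z axis and vertical below 0.07 rad), for 0.2 s.
4. the brass washer sits on the drum (horizontal distance between washer and spindle_seat below 0.005 m and z of washer in the frame of spindle_seat between 0.043 and 0.049 m and angle between washer's own z axis and vertical below 0.05 rad), for 0.2 s.
5. the knob sits on the washer (horizontal distance between knob and spindle_seat below 0.005 m and z of knob in the frame of spindle_seat between 0.051 and 0.057 m and angle between knob's own z axis and vertical below 0.07 rad), for 0.2 s.
At the end, for the whole second after the job is handed in: Flange on the shoulder, drum on the flange, red sleeve round the drum and on the flange, brass washer on the drum, knob on the washer: each within 3 mm of its height, level within about 3 degrees (sleeve, knob 4), within 5 mm of the spindle's axis (sleeve 9 mm), and at rest (all of step 1 and all of step 2 and all of step 3 and all of step 4 and all of step 5 and linear speed of each of flange, drum, sleeve_red, washer, knob below 0.02 m/s); the robot touches nothing.
It fails at once if the pale sleeve is pushed or taken from its place (20 mm) (distance of sleeve_pale from where it was at the start of the episode above 0.02 m).
It fails at once if the tape measure is disturbed (20 mm) (distance of tape_measure from where it was at the start of the episode above 0.02 m).
It fails at once if the chisel is disturbed (20 mm) (distance of chisel from where it was at the start of the episode above 0.02 m).
It also fails if it takes over 120 s, if anything falls off the work surface, if the arm or the gripper's body presses on something with over 40 N, if the wrist force passes 120 N, or if a joint passes its speed limit or range.

## Robot

A 6-joint arm with a two-finger parallel gripper is mounted at the origin on a cart in front of the work surface, level with it; the furniture and walls round the work are solid. World frame = base frame: x ahead of the robot, y to its left, z up, the work surface at z = 0. Lengths are in m, angles in rad, forces in N, time in s.
With the tool pointing down it reaches from about 0.275 to 0.75 m from the base axis. Payload 10.2 kg.
Tool frame: the origin (TCP) lies at the very end of the fingers, on their centre line; the grasp point (between the pads) lies 19 mm behind it; z points along the fingers, y is the line along which they close (so a half turn about z gives the same grasp; the last joint's range is limited). The gripper opens to 88 mm and grips with 3 to 60 N. Pads are 18 mm wide; open, the fingers measure 123 mm over their backs; the gripper's body (75 mm by 187 mm) begins 45 mm behind the grasp point.
Start: joints at [1.009, 0.313, 1.498, -0, 1.331, -0.223], TCP at [0.174, 0.495, 0.239] pointing down, gripper open.
Joint ranges: [-2.94, 2.94], [-0.97, 2.17], [0.19, 2.56], [-1.23, 4.37], [0.02, 3.11], [-2.88, 2.88]. Speed limits (rad/s): [2.39, 2.39, 3.01, 3.14, 3.14, 3.14].

## Interface

Orientations are given as [roll, pitch, yaw] about the fixed x, y, z axes, in that order (R = Rz(yaw) Ry(pitch) Rx(roll)).
In Python, from station import * gives the robot as it stands.
- The arm moves only by the tool step_arm, never from a script. Its arguments are lists of equal length, an entry for each row: "dp": the shift along the tool's x, y, z as a fraction of full scale, a list of three; "yaw": the turn about the tool's z as a fraction of full scale. In form: {"dp": [[dx, dy, dz], ...], "yaw": [yaw, ...]}. A call has 1 to 12 rows; each row is the pose to reach, as a shift and turn from the pose commanded when the call began, along the tool's axes at that moment; what a row does not reach only later rows make up. Full scale, the value 1, is 0.15 m for a shift and pi/2 rad for a turn. A row lasts 1/10 s, in which the tool goes at most 50 mm and 8.59 degrees, less where a joint would pass 70% of its speed; a pose out of reach is approached as far as the arm can. A call with a number of a shift or a turn outside -1 to 1 is refused whole. A call with a gripper value outside its range is refused whole. "jaw" is the gripper command: -1 is fully open, 1 is shut, values between are in proportion, set as the call begins (left out, the last holds). The fingers move at their own pace and stop on an object; the grip force is fixed at half the most. Time passes only in rows, so rows that repeat a pose let the fingers close. It gives the time, the measured TCP pose, the force, the opening and the grip force at its end, in the units of the state.
- observe(): the state, without advancing time (a new reading comes with each control period).
- capture(name): name is "scene" or "top" or "wrist"; returns a dict with "pixels" (420x560x3 uint8, red, green, blue), "camera_matrix" (3x3 intrinsics, pixels), "origin" and "rotation" of the camera in the world; the wrist camera has in their place "hand_eye" (4x4, takes a point from camera to tool coordinates, whose origin is the TCP and whose axes are the flange's). Camera axes: x right, y up, looking along -z (the intrinsics and any distortion apply to the point x, -y, -z); pixel columns grow to the right and rows downward; lengths in m; the calibration is good to about 2 mm. A picture is of the moment at which its call begins: read the wrist's pose just before it. There is no depth.
- hand_in(): hands the job in; it is judged then, once.
The state is a dict: "time": time; "qpos": joint angles; "joint_velocities": joint speeds; "joint_torque": joint torques, N m; "ee_pos": TCP position; "tcp_rot": TCP orientation; "ft_force": force on the tool from outside, world axes, zero at the start; "moment": the same for the moment, N m; "opening": finger opening in m; "gripper_force": force on a finger pad.
Only numpy, scipy, OpenCV 4.12 (cv2) and the standard library are available. Lean on these libraries where they do the work, as an engineer would, in place of code of your own. Each camera call takes 0.05 s, during which the arm holds its last target. There are 200 camera calls.

## Working session

There is one attempt and no reset: what is moved stays moved. The work goes in short steps, Python scripts to look and compute and a tool call to move; the robot and the scene stay as the last step left them, time stands still between calls to the robot, and variables do not carry over. Pictures are saved under pics/ and viewed, at most 15 in all, crops included, and the job is handed in when it is done.

Besides the shell and the picture viewer there is one more tool, called after ">>>" as name([rows], argument=value, ...), one row to a line, values as JSON. step_arm: Moves the arm, as the interface text tells. Its arguments: {"type":"object","properties":{"dp":{"type":"array","items":{"type":"array","items":{"type":"number","minimum":-1,"maximum":1}}},"yaw":{"type":"array","items":{"type":"number","minimum":-1,"maximum":1}},"jaw":{"type":"number"}},"required":["dp","yaw"]}

```bash
mkdir -p pics; ls; cat > h.py <<'E'
from station import *
import numpy as np, cv2
from scipy.spatial.transform import Rotation as R
def snap(cam,name=None):
    s=observe(); c=capture(cam)
    im=cv2.cvtColor(np.asarray(c["pixels"]),cv2.COLOR_RGB2BGR)
    if name: cv2.imwrite(f"pics/{name}.png",im)
    if "hand_eye" in c:
        H=np.array(c["hand_eye"]); Rt=R.from_euler("xyz",s["tcp_rot"]).as_matrix() if np.size(s["tcp_rot"])==3 else np.array(s["tcp_rot"])
        Rc=Rt@H[:3,:3]; o=np.array(s["ee_pos"])+Rt@H[:3,3]
    else: Rc=np.array(c["rotation"]); o=np.array(c["origin"])
    return im,np.array(c["camera_matrix"]),o,Rc
def ray(v,px,z):
    im,K,o,Rc=v
    d=np.linalg.inv(K)@np.array([px[0],px[1],1.]); d=Rc@(d*[1,-1,-1])
    return o+d*(z-o[2])/d[2]
def proj(v,P):
    im,K,o,Rc=v
    p=(Rc.T@(np.asarray(P)-o))*[1,-1,-1]; p=K@p; return p[:2]/p[2]
E
python3 - <<'E'
from h import *
print(observe())
for c in("top","scene","wrist"):
    v=snap(c,c+"0"); print(c,v[1].round(1).tolist(),v[2].round(3),v[3].round(3).tolist())
print({k:val for k,val in capture("top").items() if k!="pixels"})
E
```

```text
pics
{'time': 0.0, 'qpos': array([ 1.00860312e+00,  3.13459726e-01,  1.49839601e+00,  8.29212596e-06,
        1.33101032e+00, -2.23417408e-01]), 'joint_velocities': array([ 5.34758406e-05,  5.50345306e-04, -1.18546132e-03,  1.32439112e-03,
        2.93001463e-04, -4.28698338e-04]), 'joint_torque': array([ 3.84442046e-04, -4.02218020e+01, -2.52267909e+01,  6.93776482e-02,
        3.54100449e-02, -1.07247195e-04]), 'ee_pos': array([0.1743649 , 0.49495068, 0.23817156]), 'tcp_rot': array([-3.14035269e+00, -2.89990595e-04,  2.80281470e+00]), 'ft_force': array([-0.63253153,  1.01818888,  0.3124058 ]), 'moment': array([-0.03505716, -0.02669486,  0.02924977]), 'gripper_force': 0.0, 'opening': 0.0883208128828775}
top [[517.1, 0.0, 291.4], [0.0, 517.1, 203.5], [0.0, 0.0, 1.0]] [ 0.497 -0.075  1.165] [0.098, -0.008, -1.59]
scene [[435.1, 0.0, 281.0], [0.0, 435.1, 206.4], [0.0, 0.0, 1.0]] [-0.069 -0.719  0.763] [0.942, -0.019, -0.802]
wrist [[322.5, 0.0, 284.2], [0.0, 322.5, 213.4], [0.0, 0.0, 1.0]] [0.095 0.524 0.384] [[0.333, -0.892, -0.305], [0.943, 0.314, 0.109], [-0.001, -0.323, 0.946]]
{'camera_matrix': array([[517.1214739 ,   0.        , 291.35503527],
       [  0.        , 517.1214739 , 203.49808052],
       [  0.        ,   0.        ,   1.        ]]), 'origin': array([ 0.4967866 , -0.07466463,  1.16475286]), 'rotation': array([ 0.09773764, -0.00818671, -1.59014877])}
```

```bash
sed -i 's/else: Rc=np.array(c\["rotation"\])/else: Rc=R.from_euler("xyz",c["rotation"]).as_matrix()/' h.py
```

```text
(no output)
```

View pics/top0.png

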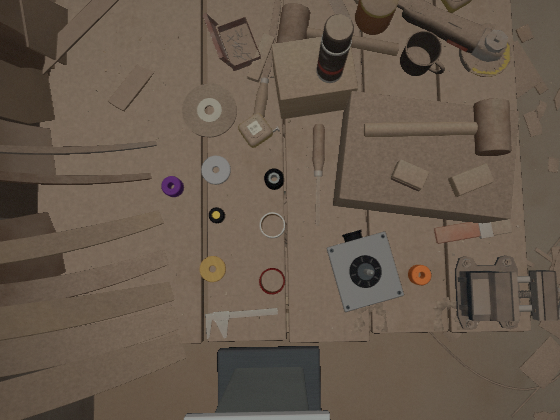

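View pics/scene0.png

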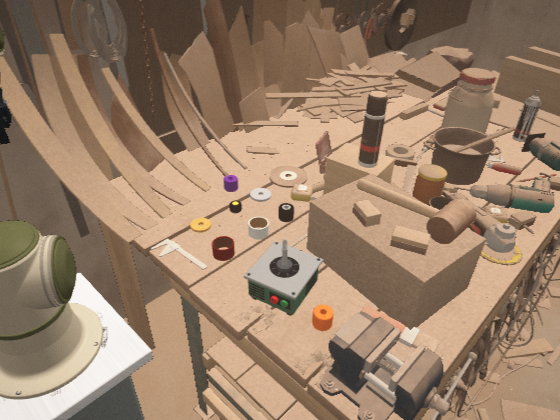

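```bash
cat > m.py <<'E'
from h import *
def blobs(v,mask,minA=20):
    n,l,st,c=cv2.connectedComponentsWithStats(mask.astype(np.uint8)*255)
    return [(st[i].tolist(),c[i].round(1).tolist()) for i in range(1,n) if st[i,4]>=minA]
E
python3 - <<'E'
from m import *
v=snap("top"); im=v[0]
crop=im[110:320,150:440]; cv2.imwrite("pics/crop0.png",cv2.resize(crop,None,fx=2.7,fy=2.7,interpolation=cv2.INTER_CUBIC))
g=cv2.medianBlur(cv2.cvtColor(im,cv2.COLOR_BGR2GRAY),3)
big=cv2.resize(im,None,fx=4,fy=4,interpolation=cv2.INTER_CUBIC); gb=cv2.cvtColor(big,cv2.COLOR_BGR2GRAY)
N={"flange":((216,170),.008,.033),"washer":((212,269),.008,.029),"knob":((217,215),.026,.017),"drum":((274,179),.038,.022),"pale":((272,225),.036,.028),"red":((272,281),.036,.028),"shoulder":((366,271),.085,.018)}
for k,((x,y),z,r) in N.items():
    rp=r*517/(1.165-z)*4; w=int(rp*1.6)
    sub=gb[4*y-w:4*y+w,4*x-w:4*x+w]
    c=cv2.HoughCircles(cv2.GaussianBlur(sub,(5,5),0),cv2.HOUGH_GRADIENT,1.0,200,param1=60,param2=10,minRadius=int(rp*.88),maxRadius=int(rp*1.12))
    if c is None: print(k,None);continue
    cx,cy,cr=c[0,0]; p=((4*x-w+cx+.5)/4-.5,(4*y-w+cy+.5)/4-.5)
    print(k,np.round(p,1),"r/exp",round(cr/rp,2),ray(v,p,z).round(4))
E
```

```text
flange [215.  168.5] r/exp 0.99 [0.6927 0.0847 0.008 ]
washer [211.5 267.2] r/exp 1.06 [0.4712 0.0935 0.008 ]
knob [216.2 215.2] r/exp 1.08 [0.5853 0.08   0.026 ]
drum [274.5 178.5] r/exp 1.07 [ 0.663 -0.05   0.038]
pale [272.  224.5] r/exp 1.0 [ 0.562  -0.0429  0.036 ]
red [271.5 280.5] r/exp 1.03 [ 0.4409 -0.0399  0.036 ]
shoulder [365.5 271. ] r/exp 1.0 [ 0.459  -0.2366  0.085 ]
```

View pics/crop0.png

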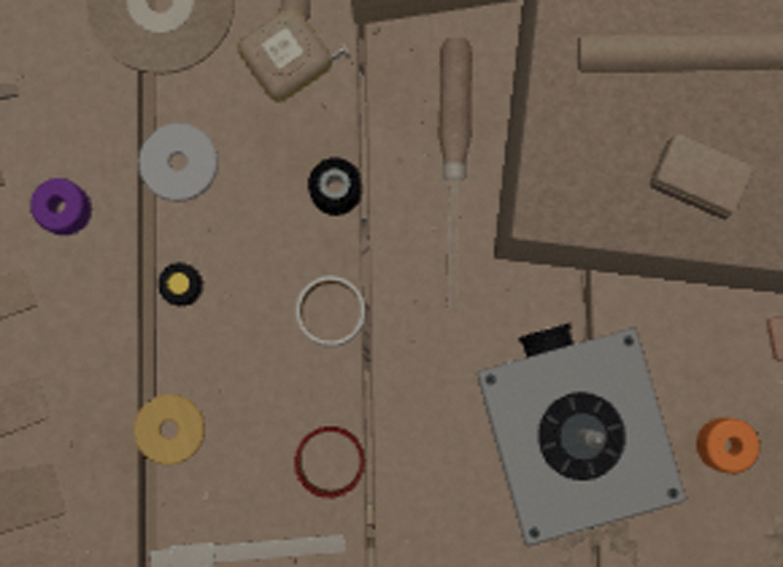

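Crop: drum candidates are black (335,186), purple (60,206) and orange (729,445). Only the black one with the steel core fits. Flange is grey (178,162), washer brass (169,429), knob black with a yellow button (180,284). The red sleeve is at (330,462) and the pale one at (330,311). The shoulder is at (580,437). Next I move towards the flange.

>>> step_arm([
  [-1,-1,0],
  [-1,-1,0],
  [-1,-1,0],
  [-1,-1,0],
  [-1,-1,0],
  [-1,-1,0],
], yaw=[-0.216,-0.216,-0.216,-0.216,-0.216,-0.216], jaw=-1)

```text
time: 0.85
ee_pos: [0.267, 0.3022, 0.2389]
tcp_rot: [-3.142, 0.001, 3.138]
ft_force: [-0.4, -0.0, -0.3]
opening: 0.0885
gripper_force: 0.0
```

>>> step_arm([
  [-1,-1,0],
  [-1,-1,0],
  [-1,-1,0],
  [-1,-1,0],
  [-1,-1,0],
], yaw=[0,0,0,0,0])

```text
time: 1.35
ee_pos: [0.4186, 0.1519, 0.2384]
tcp_rot: [-3.141, 0.0, 3.139]
ft_force: [-0.8, 0.3, 0.4]
opening: 0.088
gripper_force: 0.0
```

>>> step_arm([
  [-1,-0.467,0],
  [-1,-0.467,0],
  [-1,-0.467,0],
  [-1,-0.467,0],
  [-1,-0.467,0],
], yaw=[0,0,0,0,0])

```text
time: 1.85
ee_pos: [0.5671, 0.0844, 0.2376]
tcp_rot: [3.141, -0.001, -3.142]
ft_force: [0.4, 0.1, -0.5]
opening: 0.0879
gripper_force: 0.0
```

>>> step_arm([
  [-0.85,0,0.6],
  [-0.85,0,0.6],
  [-0.85,0,0.6],
  [-0.85,0,0.6],
  [-0.85,0,0.6],
  [-0.85,0,0.6],
], yaw=[0,0,0,0,0,0])

```text
time: 2.45
ee_pos: [0.6931, 0.0853, 0.1511]
tcp_rot: [-3.142, 0.003, -3.14]
ft_force: [-0.1, -0.1, 0.2]
opening: 0.0884
gripper_force: 0.0
```

```bash
python3 - <<'E'
from m import *
s=observe(); print(s["ee_pos"].round(4),s["tcp_rot"].round(4))
v=snap("wrist","w1")
print(proj(v,[.693,.085,.008]).round(0), v[2].round(3))
# top view masks: flange, washer etc
t=snap("top"); hsv=cv2.cvtColor(t[0],cv2.COLOR_BGR2HSV)
for n,(x,y) in {"washer":(205,269),"red":(272,270),"pale":(272,214)}.items(): print(n,hsv[y-3:y+4,x].tolist())
E
```

```text
[0.6931 0.0853 0.1511] [-3.1416e+00  2.5000e-03 -3.1399e+00]
[283. 199.] [0.608 0.085 0.296]
washer [[19, 133, 142], [20, 131, 144], [20, 130, 143], [20, 130, 143], [19, 130, 143], [20, 132, 143], [20, 130, 143]]
red [[14, 64, 119], [1, 197, 75], [3, 187, 86], [14, 65, 122], [14, 65, 122], [15, 66, 120], [15, 66, 120]]
pale [[15, 70, 121], [20, 26, 146], [20, 37, 138], [14, 123, 58], [15, 73, 105], [14, 69, 118], [14, 65, 117]]
```

View pics/w1.png

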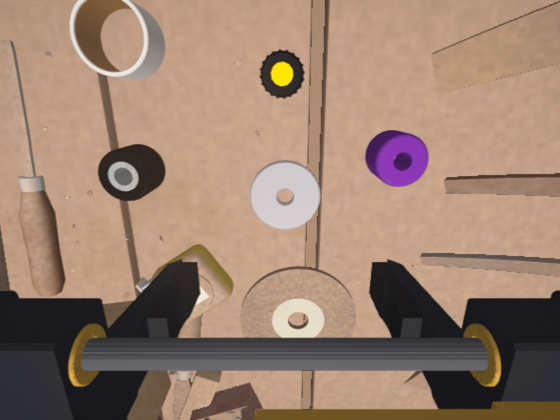

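The wrist view shows the flange at (286,195), midway between the fingers and clear of the purple decoy and the tape. I'll fit its circle in world coordinates.

```bash
cat >> m.py <<'E'
# colour masks (hsv) -> contour nearest px0 -> rays on plane z -> least-squares circle in world
RNG={"flange":((0,0,120),(179,32,255)),"pale":((0,0,120),(179,45,255)),"washer":((15,100,90),(30,255,255)),"yellow":((22,170,120),(35,255,255)),
 "black":((0,0,0),(179,255,60)),"steel":((0,0,100),(179,40,255)),"red":((0,130,30),(9,255,200)),"red2":((170,130,30),(179,255,200))}
def circ(v,col,guess,z,rexp,hull=True):
    hsv=cv2.cvtColor(v[0],cv2.COLOR_BGR2HSV); m=cv2.inRange(hsv,*map(np.array,RNG[col]))
    if col=="red": m|=cv2.inRange(hsv,*map(np.array,RNG["red2"]))
    m=cv2.morphologyEx(m,cv2.MORPH_CLOSE,np.ones((3,3)))
    p0=proj(v,[*guess,z]); cs,_=cv2.findContours(m,cv2.RETR_EXTERNAL,cv2.CHAIN_APPROX_NONE)
    cs=[c for c in cs if cv2.contourArea(c)>30]
    c=min(cs,key=lambda c:np.linalg.norm(cv2.boundingRect(c)[:2]+np.array(cv2.boundingRect(c)[2:])/2-p0))
    P=np.array([ray(v,q[0],z)[:2] for q in c]); (cx,cy),r=cv2.minEnclosingCircle(P.astype(np.float32))
    for _ in range(6):   # trimmed lsq circle
        A=np.c_[2*P,np.ones(len(P))]; s=np.linalg.lstsq(A,(P**2).sum(1),rcond=None)[0]; r=np.sqrt(s[2]+s[0]**2+s[1]**2)
        d=np.abs(np.hypot(*(P-s[:2]).T)-r); P=P[d<=max(2*np.median(d),2e-4)]
    return s[:2].round(4),round(r,4),rexp,p0.round(0),cv2.boundingRect(c)
E
python3 - <<'E'
from m import *
v=snap("wrist"); t=snap("top")
print("wrist flange",circ(v,"flange",(.693,.085),.008,.033))
print("wrist knob btn",circ(v,"yellow",(.585,.08),.026,.007))
for n,g,z,r in(("washer",(.471,.09),.008,.029),("yellow",(.585,.08),.026,.007),("steel",(.66,-.05),.038,.01),("red",(.441,-.04),.036,.028),("steel",(.459,-.237),.085,.018)):
    print("top",n,circ(t,n,g,z,r))
E
```

```text
wrist flange (array([0.6899, 0.0863]), np.float64(0.0323), 0.033, array([284., 198.]), (251, 160, 70, 69))
wrist knob btn (array([0.5872, 0.0834]), np.float64(0.0085), 0.007, array([278.,  70.]), (271, 61, 23, 25))
top washer (array([0.4685, 0.0909]), np.float64(0.0277), 0.029, array([213., 267.]), (202, 256, 24, 26))Traceback (most recent call last):
  File "<stdin>", line 6, in <module>
  File "m.py", line 14, in circ
    c=min(cs,key=lambda c:np.linalg.norm(cv2.boundingRect(c)[:2]+np.array(cv2.boundingRect(c)[2:])/2-p0))
ValueError: min() iterable argument is empty
```

>>> step_arm([
  [0.021,0.007,0.3],
  [0.021,0.007,0.6],
  [0.021,0.007,0.85],
  [0.021,0.007,0.975],
  [0.021,0.007,0.975],
  [0.021,0.007,0.975],
], yaw=[0,0,0,0,0,0])

```text
time: 3.25
ee_pos: [0.6907, 0.0851, 0.0035]
tcp_rot: [-3.142, 0.001, -3.141]
ft_force: [0.7, -0.2, 0.3]
opening: 0.0881
gripper_force: 0.0
```

>>> step_arm([
  [0,0,0],
  [0,0,0],
  [0,0,0],
  [0,0,0],
  [0,0,0],
  [0,0,0],
  [0,0,0],
  [0,0,0],
], yaw=[0,0,0,0,0,0,0,0], jaw=1)

```text
time: 4.05
ee_pos: [0.6907, 0.0851, 0.0028]
tcp_rot: [-3.142, 0.0, -3.141]
ft_force: [-2.1, 0.2, 5.3]
opening: 0.0647
gripper_force: 30.0
```

>>> step_arm([
  [0,0,-0.1],
  [0,0,-0.4],
  [0,0,-0.7],
  [0,0,-1],
  [0,0,-1],
], yaw=[0,0,0,0,0])

```text
time: 4.55
ee_pos: [0.693, 0.085, 0.1607]
tcp_rot: [-3.141, 0.012, -3.141]
ft_force: [0.1, 0.1, -0.8]
opening: 0.0645
gripper_force: 30.0
```

>>> step_arm([
  [0.25,-0.2,-0.2],
  [0.5,-0.5,-0.5],
  [0.8,-0.8,-0.7],
  [0.97,-1,-0.7],
  [0.97,-1,-0.7],
  [0.97,-1,-0.7],
], yaw=[0,0,0,0,0,0])

```text
time: 5.15
ee_pos: [0.5436, -0.0676, 0.2594]
tcp_rot: [-3.14, 0.002, 3.138]
ft_force: [-0.2, -0.3, -0.4]
opening: 0.0645
gripper_force: 30.0
```

>>> step_arm([
  [0,-0.3,0],
  [0,-0.6,0],
  [0,-0.9,0],
  [0,-1,0],
  [0,-1,0],
  [0,-1,0],
], yaw=[0,0,0,0,0,0])

```text
time: 5.75
ee_pos: [0.5455, -0.2137, 0.2571]
tcp_rot: [3.141, -0.0, -3.14]
ft_force: [-0.3, -0.3, -0.8]
opening: 0.0645
gripper_force: 30.0
```

```bash
python3 - <<'E'
from m import *
s=observe(); print(s["ee_pos"].round(4),s["tcp_rot"].round(4),s["opening"],s["gripper_force"])
v=snap("wrist","w2"); print(proj(v,[.459,-.237,.085]),proj(v,[.459,-.237,.157]))
E
```

```text
[ 0.5455 -0.2137  0.2571] [ 3.1407e+00 -5.0000e-04 -3.1404e+00] 0.06451637683543283 29.999748934060335
[258.58545487 101.12401858] [251.17747445 100.50733996]
```

View pics/w2.png

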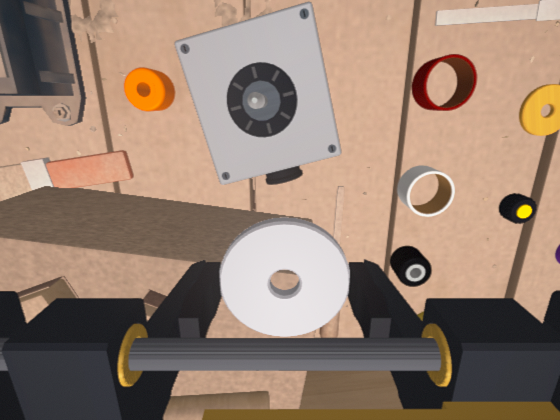

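The wrist view shows the held flange at (285,277) with its bore at (285,283). The spindle tip is at about (257,100), inside the shoulder and dark insert centred near (262,99). The sander screws are at (182,48), (304,13), (333,149) and (226,176).

```bash
python3 - <<'E'
from m import *
im=cv2.imread("pics/w2.png")
v=snap("wrist"); s=observe()
S=[ray(v,p,.075) for p in((182,48),(304,13),(333,149),(226,176))]
print("screws mean",np.mean(S,0).round(4),[x.round(3)[:2].tolist() for x in S])
RNG["dark"]=((0,0,0),(179,255,62))
print("insert",circ(v,"dark",(.459,-.237),.075,.036))
print("held flange",circ(v,"flange",s["ee_pos"][:2],s["ee_pos"][2]+.005,.033), s["ee_pos"].round(4))
c=v[0][55:145,210:320]; cv2.imwrite("pics/c2.png",cv2.resize(c,None,fx=6,fy=6,interpolation=cv2.INTER_CUBIC))
E
```

```text
screws mean [ 0.4588 -0.2346  0.075 ] [[0.413, -0.306], [0.385, -0.195], [0.504, -0.164], [0.532, -0.273]]
insert (array([ 0.4583, -0.235 ]), np.float64(0.0326), 0.036, array([259., 101.]), (227, 63, 69, 73))
held flange (array([ 0.5446, -0.2129]), np.float64(0.0324), 0.033, array([284., 283.]), (220, 217, 130, 120)) [ 0.5456 -0.2132  0.2575]
```

View pics/c2.png

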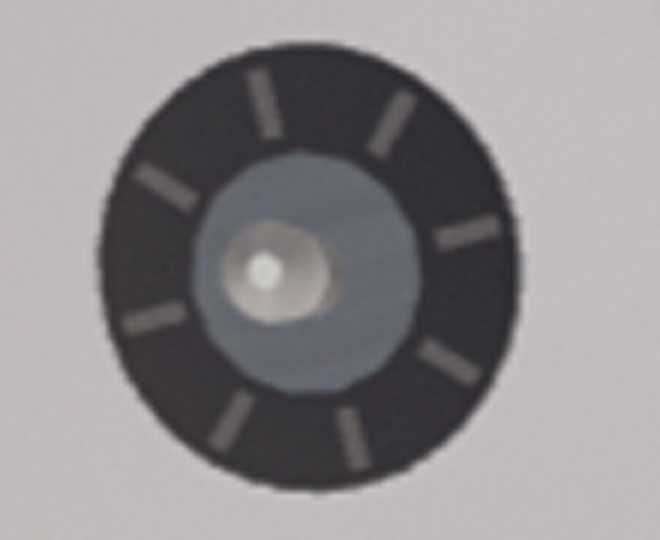

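```bash
python3 - <<'E'
from m import *
v=snap("wrist")
print("tip",ray(v,(253.7,99.8),.157).round(4),"shoulder",ray(v,(261,100.2),.085).round(4))
t=snap("top",);s=snap("scene")
for n,w,p in(("t",t,(366,271)),("s",s,(284,250))):
    x,y=p; cv2.imwrite(f"pics/cc{n}.png",cv2.resize(w[0][y-30:y+30,x-30:x+30],None,fx=8,fy=8,interpolation=cv2.INTER_CUBIC))
a=[cv2.imread(f"pics/cc{n}.png") for n in"ts"]; cv2.imwrite("pics/cc.png",cv2.resize(np.hstack(a),(800,400)))
E
```

```text
tip [ 0.4587 -0.2349  0.157 ] shoulder [ 0.4584 -0.2345  0.085 ]
```

>>> step_arm([
  [0.3,-0.07,0],
  [0.574,-0.143,0],
  [0.574,-0.143,0.2],
  [0.574,-0.143,0.45],
  [0.574,-0.143,0.45],
  [0.574,-0.143,0.45],
  [0.574,-0.143,0.45],
], yaw=[0,0,0,0,0,0,0])

```text
time: 6.7
ee_pos: [0.46, -0.2368, 0.1919]
tcp_rot: [-3.14, 0.002, -3.14]
ft_force: [0.4, 0.6, 0.1]
opening: 0.0646
gripper_force: 30.0
```

```bash
python3 - <<'E'
from m import *
for i in range(2):
    v=snap("wrist"); s=observe(); e=s["ee_pos"]
    print(e.round(4),s["tcp_rot"].round(4),circ(v,"flange",e[:2],e[2]+.005,.033)[:2])
E
```

```text
[ 0.4599 -0.2368  0.1918] [-3.1396e+00  2.3000e-03 -3.1406e+00] (array([ 0.4357, -0.2447]), np.float64(0.0522))
[ 0.4598 -0.2368  0.1915] [-3.1399e+00  2.1000e-03 -3.1407e+00] (array([ 0.4358, -0.2447]), np.float64(0.0523))
```

>>> step_arm([
  [0,0.012,0.1],
  [0,0.012,0.2],
  [0,0.012,0.28],
  [0,0.012,0.36],
  [0,0.012,0.44],
  [0,0.012,0.52],
  [0,0.012,0.57],
  [0,0.012,0.57],
  [0,0.012,0.57],
], yaw=[0,0,0,0,0,0,0,0,0])

```text
time: 7.7
ee_pos: [0.4593, -0.2349, 0.1047]
tcp_rot: [-3.141, 0.0, -3.141]
ft_force: [0.3, -0.1, -0.5]
opening: 0.0648
gripper_force: 30.0
```

>>> step_arm([
  [0,0,0],
  [0,0,0],
  [0,0,0],
  [0,0,0],
  [0,0,0],
  [0,0,0],
], yaw=[0,0,0,0,0,0], jaw=-1)

```text
time: 8.3
ee_pos: [0.4591, -0.2347, 0.1045]
tcp_rot: [-3.142, 0.0, -3.141]
ft_force: [0.1, 0.7, 0.2]
opening: 0.088
gripper_force: 0.0
```

>>> step_arm([
  [0,0,-0.2],
  [0,0,-0.5],
  [0,0,-0.8],
  [0,0,-0.8],
  [0,0,-0.8],
], yaw=[0,0,0,0,0])

```text
time: 8.8
ee_pos: [0.4592, -0.2347, 0.2246]
tcp_rot: [-3.141, 0.001, -3.141]
ft_force: [0.8, 0.7, -1.3]
opening: 0.0881
gripper_force: 0.0
```

```bash
python3 - <<'E'
from m import *
print(observe()["ee_pos"].round(4))
v=snap("wrist","w3"); print(proj(v,[.4586,-.2347,.157]),proj(v,[.4586,-.2347,.093]))
cv2.imwrite("pics/w3c.png",cv2.resize(v[0][60:330,110:460],None,fx=2,fy=2))
E
```

```text
[ 0.4592 -0.2347  0.2246]
[283.75009145 228.33804784] [283.87159396 202.07148255]
```

View pics/w3c.png

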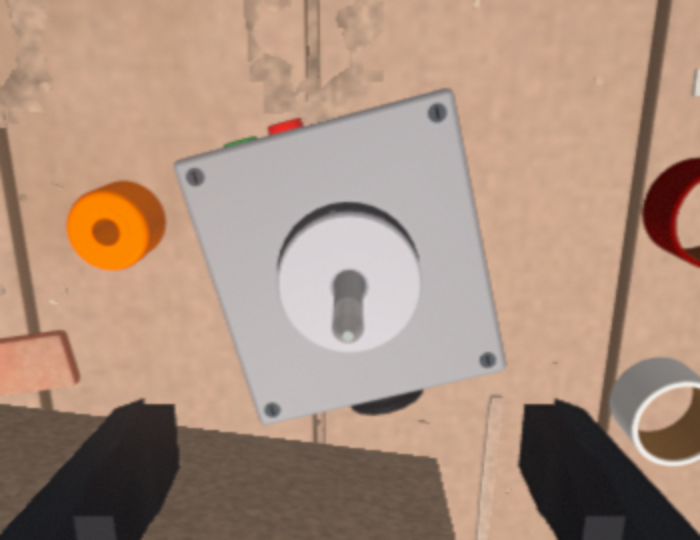

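The flange sits flat on the shoulder at crop (348,280), with the spindle tip at (347,336) where predicted. Drum next.

>>> step_arm([
  [-0.25,0.25,0],
  [-0.5,0.5,0],
  [-0.75,0.75,0],
  [-1,1,0],
  [-1,1,0],
  [-1,1,0],
], yaw=[0,0,0,0,0,0], jaw=-0.4)

```text
time: 9.45
ee_pos: [0.6092, -0.0833, 0.2222]
tcp_rot: [3.141, -0.003, -3.139]
ft_force: [-0.4, -0.2, 0.0]
opening: 0.0615
gripper_force: 0.0
```

>>> step_arm([
  [-0.2,0.1,0.2],
  [-0.36,0.233,0.4],
  [-0.36,0.233,0.4],
  [-0.36,0.233,0.4],
  [-0.36,0.233,0.4],
], yaw=[0,0,0,0,0])

```text
time: 9.95
ee_pos: [0.6626, -0.0513, 0.1657]
tcp_rot: [-3.141, 0.001, 3.141]
ft_force: [-0.0, 0.7, -0.2]
opening: 0.0616
gripper_force: 0.0
```

```bash
python3 - <<'E'
from m import *
s=observe();print(s["ee_pos"].round(4),s["tcp_rot"].round(4))
v=snap("wrist","w4"); p=proj(v,[.66,-.05,.038]); print(p)
x,y=p.astype(int); c=v[0][y-60:y+60,x-75:x+75]
cv2.imwrite("pics/w4c.png",cv2.resize(c,None,fx=5,fy=5,interpolation=cv2.INTER_CUBIC)); print(x-75,y-60)
for n,r in(("steel",.01),("black",.022)):
    try: print(n,circ(v,n,(.66,-.05),.038,r))
    except Exception as e: print(n,e)
E
```

```text
[ 0.6626 -0.0513  0.1657] [-3.1409e+00  1.3000e-03  3.1406e+00]
[285.27849087 201.08329041]
210 141
steel (array([ 0.665, -0.046]), np.float64(0.0121), 0.01, array([285., 201.]), (276, 193, 29, 27))
black (array([ 0.6606, -0.0459]), np.float64(0.0229), 0.022, array([285., 201.]), (267, 175, 47, 52))
```

View pics/w4c.png

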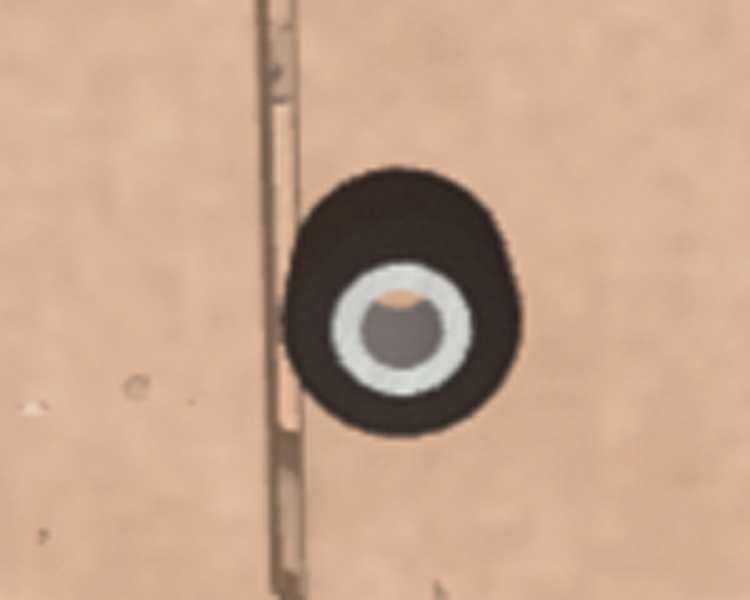

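The black drum with its steel core is confirmed: ring centre at crop (402,329), which gives (0.665, -0.046).

>>> step_arm([
  [-0.016,0.035,0.3],
  [-0.016,0.035,0.6],
  [-0.016,0.035,0.85],
  [-0.016,0.035,1.0],
  [-0.016,0.035,1.0],
  [-0.016,0.035,1.0],
], yaw=[0,0,0,0,0,0])

```text
time: 10.6
ee_pos: [0.666, -0.0452, 0.0164]
tcp_rot: [-3.141, 0.002, 3.141]
ft_force: [0.8, 0.5, 0.6]
opening: 0.0617
gripper_force: 0.0
```

>>> step_arm([
  [0,0,0],
  [0,0,0],
  [0,0,0],
  [0,0,0],
  [0,0,0],
  [0,0,0],
], yaw=[0,0,0,0,0,0], jaw=1)

```text
time: 11.2
ee_pos: [0.6661, -0.0447, 0.0161]
tcp_rot: [-3.141, 0.002, -3.141]
ft_force: [-2.6, -1.0, 7.5]
opening: 0.043
gripper_force: 30.0
```

>>> step_arm([
  [0,0,-0.1],
  [0,0,-0.4],
  [0,0,-0.7],
  [0,0,-1],
  [0,0,-1],
], yaw=[0,0,0,0,0])

```text
time: 11.7
ee_pos: [0.6677, -0.0448, 0.1727]
tcp_rot: [-3.139, 0.012, -3.141]
ft_force: [0.5, -0.2, -0.8]
opening: 0.0427
gripper_force: 30.0
```

```bash
python3 - <<'E'
from m import *
s=observe();e=s["ee_pos"];print(e.round(4),s["tcp_rot"].round(4),s["opening"])
v=snap("wrist","w5"); f=circ(v,"steel",e[:2],e[2]+.022,.012); print(f,(f[0]-e[:2]).round(4))
E
```

```text
[ 0.6677 -0.0448  0.1727] [-3.1387  0.0122 -3.1408] 0.042665332825043076
(array([ 0.6662, -0.0444]), np.float64(0.0122), 0.012, array([283., 304.]), (257, 277, 55, 48)) [-0.0015  0.0004]
```

>>> step_arm([
  [0.1,-0.1,-0.3],
  [0.35,-0.35,-0.3],
  [0.6,-0.6,-0.3],
  [0.85,-0.85,-0.3],
  [1,-1,-0.3],
  [1,-1,-0.3],
], yaw=[0,0,0,0,0,0])

```text
time: 12.35
ee_pos: [0.5125, -0.197, 0.2086]
tcp_rot: [3.141, -0.003, 3.138]
ft_force: [0.4, 0.9, -1.5]
opening: 0.0432
gripper_force: 30.0
```

>>> step_arm([
  [0.2,-0.13,0],
  [0.38,-0.267,0],
  [0.38,-0.267,0],
  [0.38,-0.267,0],
  [0.38,-0.267,0],
  [0.38,-0.267,0],
], yaw=[0,0,0,0,0,0])

```text
time: 12.95
ee_pos: [0.4592, -0.2338, 0.2091]
tcp_rot: [3.141, -0.0, -3.14]
ft_force: [-0.6, -0.7, -0.9]
opening: 0.043
gripper_force: 30.0
```

```bash
python3 - <<'E'
from m import *
s=observe();e=s["ee_pos"];print(e.round(4),s["tcp_rot"].round(4),s["opening"])
v=snap("wrist","w6"); RNG["steel"]=((0,0,100),(179,40,255)); f=circ(v,"steel",e[:2],e[2]+.022,.012); print(f,(f[0]-e[:2]).round(4))
d=np.array([.4586,-.2347])-f[0]; print("dp x,y:",(-d[0]/.15).round(4),(d[1]/.15).round(4))
E
```

```text
[ 0.4592 -0.2338  0.2091] [ 3.1411e+00 -3.0000e-04 -3.1398e+00] 0.04297900225817095
(array([ 0.458 , -0.2335]), np.float64(0.0122), 0.012, array([283., 303.]), (257, 277, 55, 48)) [-0.0012  0.0003]
dp x,y: -0.004 -0.008
```

>>> step_arm([
  [-0.004,-0.008,0.1],
  [-0.004,-0.008,0.2],
  [-0.004,-0.008,0.26],
  [-0.004,-0.008,0.32],
  [-0.004,-0.008,0.4],
  [-0.004,-0.008,0.48],
  [-0.004,-0.008,0.56],
  [-0.004,-0.008,0.63],
  [-0.004,-0.008,0.63],
  [-0.004,-0.008,0.63],
], yaw=[0,0,0,0,0,0,0,0,0,0])

```text
time: 14.0
ee_pos: [0.4592, -0.2359, 0.115]
tcp_rot: [-3.142, 0.0, -3.141]
ft_force: [0.1, 0.0, -0.6]
opening: 0.0432
gripper_force: 30.0
```

>>> step_arm([
  [0,0,0],
  [0,0,0],
  [0,0,0],
  [0,0,0],
  [0,0,0],
], yaw=[0,0,0,0,0], jaw=-1)

```text
time: 14.5
ee_pos: [0.4592, -0.2358, 0.1151]
tcp_rot: [-3.141, 0.0, -3.141]
ft_force: [0.5, 0.5, 0.0]
opening: 0.0808
gripper_force: 0.0
```

>>> step_arm([
  [0,0,-0.2],
  [0,0,-0.5],
  [0,0,-0.73],
  [0,0,-0.73],
  [0,0,-0.73],
], yaw=[0,0,0,0,0])

```text
time: 15.0
ee_pos: [0.4591, -0.2357, 0.2244]
tcp_rot: [-3.141, 0.0, -3.141]
ft_force: [-0.3, 0.6, -0.2]
opening: 0.088
gripper_force: 0.0
```

```bash
python3 - <<'E'
from m import *
s=observe();e=s["ee_pos"];print(e.round(4),s["tcp_rot"].round(4),s["opening"])
v=snap("wrist"); print(proj(v,[.4586,-.2347,.131]))
cv2.imwrite("pics/w7.png",cv2.resize(v[0][110:310,150:420],None,fx=2.5,fy=2.5))
for c in("steel","black"): print(circ(v,c,(.4586,-.2347),.131,.012 if c=="steel" else .022))
E
```

```text
[ 0.4591 -0.2357  0.2244] [-3.1413e+00  4.0000e-04 -3.1411e+00] 0.08799111390984762
[285.0458129 216.3982516]
(array([ 0.4415, -0.2351]), np.float64(0.0582), 0.012, array([285., 216.]), (198, 105, 166, 168))
(array([ 0.4533, -0.2355]), np.float64(0.0222), 0.022, array([285., 216.]), (258, 180, 53, 59))
```

View pics/w7.png

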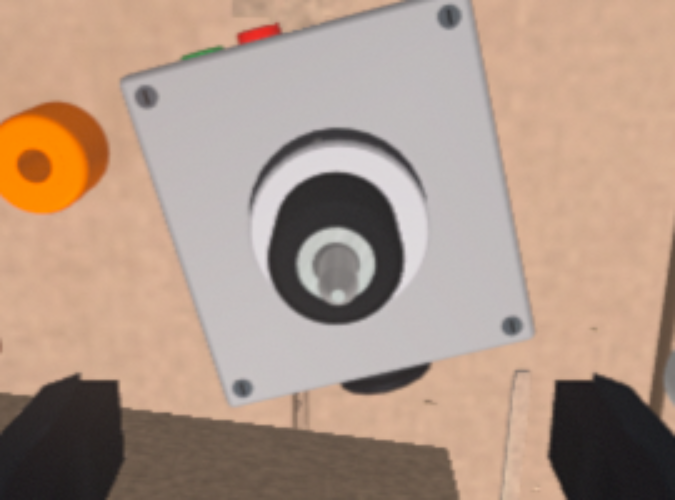

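The drum is seated: its ring centre is at full-image (284,216), against a predicted (285,216). Red sleeve next.

>>> step_arm([
  [0,0.3,0],
  [0.05,0.6,0],
  [0.1,1,0],
  [0.12,1,0.2],
  [0.12,1,0.4],
  [0.12,1,0.4],
], yaw=[0,0,0,0,0,0])

```text
time: 15.65
ee_pos: [0.4389, -0.0844, 0.1608]
tcp_rot: [3.138, -0.008, -3.14]
ft_force: [0.3, -0.3, -0.3]
opening: 0.0881
gripper_force: 0.0
```

>>> step_arm([
  [0,0.2,0],
  [0,0.3,0],
  [0,0.3,0],
  [0,0.3,0],
], yaw=[0,0,0,0])

```text
time: 16.05
ee_pos: [0.4413, -0.0414, 0.1649]
tcp_rot: [-3.141, 0.0, -3.141]
ft_force: [0.4, 0.3, -0.5]
opening: 0.0881
gripper_force: 0.0
```

```bash
python3 - <<'E'
from m import *
s=observe();e=s["ee_pos"];print(e.round(4),s["tcp_rot"].round(4),s["opening"])
v=snap("wrist"); 
cv2.imwrite("pics/w8.png",v[0])
print(circ(v,"red",(.441,-.04),.036,.028))
E
```

```text
[ 0.4413 -0.0414  0.1649] [-3.1413e+00  2.0000e-04 -3.1409e+00] 0.08811990430382331
(array([ 0.4369, -0.0379]), np.float64(0.0294), 0.028, array([285., 203.]), (257, 165, 62, 67))
```

View pics/w8.png

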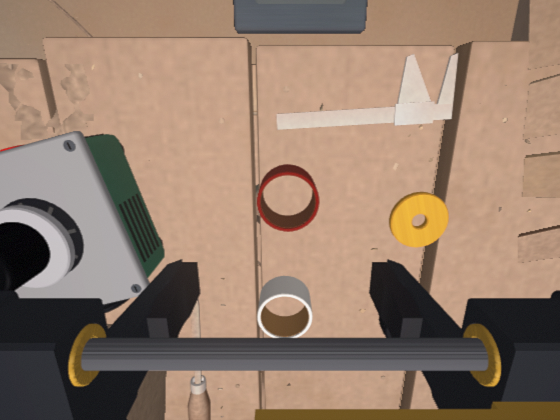

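```bash
python3 - <<'E'
from m import *
v=snap("wrist"); hsv=cv2.cvtColor(v[0],cv2.COLOR_BGR2HSV)
m=cv2.inRange(hsv,(0,130,30),(9,255,255))|cv2.inRange(hsv,(170,130,30),(179,255,255))
cs,_=cv2.findContours(m,cv2.RETR_EXTERNAL,cv2.CHAIN_APPROX_NONE); c=max([c for c in cs if 250<c[0][0][0]<325],key=cv2.contourArea)[:,0]
c=c[c[:,1]>203]; P=np.array([ray(v,q,.036)[:2] for q in c.astype(float)])
A=np.c_[2*P,np.ones(len(P))]; s=np.linalg.lstsq(A,(P**2).sum(1),rcond=None)[0]; print(s[:2],np.sqrt(s[2]+s[0]**2+s[1]**2), "x from bottom",P[:,0].max()-.028, observe()["ee_pos"])
E
```

```text
[ 0.44002953 -0.03797373] 0.027066222451807637 x from bottom 0.4394279163825138 [ 0.44120388 -0.04164746  0.16468632]
```

>>> step_arm([
  [0.009,0.024,0.3],
  [0.009,0.024,0.6],
  [0.009,0.024,0.85],
  [0.009,0.024,1.0],
  [0.009,0.024,1.0],
  [0.009,0.024,1.0],
], yaw=[0,0,0,0,0,0])

```text
time: 16.75
ee_pos: [0.4401, -0.0378, 0.0151]
tcp_rot: [-3.141, 0.0, 3.141]
ft_force: [0.1, 0.2, 0.4]
opening: 0.088
gripper_force: 0.0
```

>>> step_arm([
  [0,0,0],
  [0,0,0],
  [0,0,0],
  [0,0,0],
  [0,0,0],
  [0,0,0],
], yaw=[0,0,0,0,0,0], jaw=1)

```text
time: 17.35
ee_pos: [0.4399, -0.0372, 0.0149]
tcp_rot: [-3.141, 0.001, -3.141]
ft_force: [-1.0, 0.1, 5.6]
opening: 0.056
gripper_force: 30.0
```

>>> step_arm([
  [0,0,-0.1],
  [0,0,-0.4],
  [0,0,-0.7],
  [0,0,-1],
  [0,0,-1],
], yaw=[0,0,0,0,0])

```text
time: 17.85
ee_pos: [0.4418, -0.0378, 0.1693]
tcp_rot: [-3.138, 0.009, -3.141]
ft_force: [0.8, 0.5, -0.3]
opening: 0.0561
gripper_force: 30.0
```

>>> step_arm([
  [0,-0.2,-0.4],
  [0,-0.5,-0.4],
  [0,-0.8,-0.4],
  [-0.06,-1,-0.4],
  [-0.12,-1,-0.4],
  [-0.12,-1,-0.4],
], yaw=[0,0,0,0,0,0])

```text
time: 18.45
ee_pos: [0.458, -0.187, 0.2233]
tcp_rot: [3.14, -0.001, 3.141]
ft_force: [-0.0, -0.1, -0.4]
opening: 0.0563
gripper_force: 30.0
```

```bash
cat >> m.py <<'E'
def half(v,guess,z,rr):   # red ring: lower half of the outer contour
    hsv=cv2.cvtColor(v[0],cv2.COLOR_BGR2HSV)
    m=cv2.inRange(hsv,(0,130,30),(9,255,255))|cv2.inRange(hsv,(170,130,30),(179,255,255))
    cs,_=cv2.findContours(m,cv2.RETR_EXTERNAL,cv2.CHAIN_APPROX_NONE); p=proj(v,[*guess,z])
    c=np.concatenate([c[:,0] for c in cs]); c=c[(c[:,1]>p[1]+3)&(np.hypot(*(c-p).T)<90)]
    P=np.array([ray(v,q,z)[:2] for q in c.astype(float)]); A=np.c_[2*P,np.ones(len(P))]; s=np.linalg.lstsq(A,(P**2).sum(1),rcond=None)[0]
    return s[:2].round(4),np.sqrt(s[2]+s[0]**2+s[1]**2).round(4),(P[:,0].max()-rr).round(4)
E
python3 - <<'E'
from m import *
s=observe();e=s["ee_pos"];print(e.round(4),s["tcp_rot"].round(4),s["opening"])
v=snap("wrist","w9"); print(half(v,e[:2],e[2]+.021,.028))
E
```

```text
[ 0.458  -0.187   0.2233] [ 3.1402e+00 -1.3000e-03  3.1415e+00] 0.056344601029504136
(array([ 0.462, -0.188]), np.float64(0.0185), np.float64(0.4492))
```

View pics/w9.png

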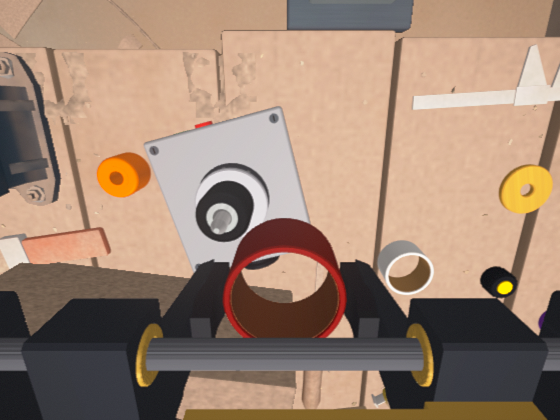

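```bash
python3 - <<'E'
from m import *
v=snap("wrist"); e=observe()["ee_pos"]; z=e[2]+.021
print(e.round(4),ray(v,(285.5,250),z)[:2]+[.0245,0], ray(v,(285.5,296),z))
print(v[0][240:260,285].tolist())
E
```

```text
[ 0.4576 -0.186   0.2238] [ 0.45640519 -0.18543595] [ 0.45445638 -0.1853844   0.2447888 ]
[[35, 36, 92], [33, 37, 92], [32, 34, 89], [31, 35, 90], [32, 35, 93], [31, 35, 109], [31, 35, 119], [37, 41, 140], [42, 49, 177], [40, 44, 176], [43, 47, 178], [61, 64, 178], [132, 133, 187], [191, 191, 200], [164, 184, 212], [156, 183, 221], [153, 181, 221], [154, 183, 221], [157, 185, 223], [156, 184, 223]]
```

>>> step_arm([
  [-0.01,-0.15,0],
  [-0.01,-0.325,0],
  [-0.01,-0.325,0.1],
  [-0.01,-0.325,0.2],
  [-0.01,-0.325,0.3],
  [-0.01,-0.325,0.3],
  [-0.01,-0.325,0.3],
], yaw=[0,0,0,0,0,0,0])

```text
time: 19.25
ee_pos: [0.4594, -0.2352, 0.1799]
tcp_rot: [-3.142, 0.0, -3.14]
ft_force: [0.3, -0.1, 1.0]
opening: 0.0559
gripper_force: 30.0
```

>>> step_arm([
  [0,0,0.06],
  [0,0,0.12],
  [0,0,0.17],
  [0,0,0.22],
  [0,0,0.27],
  [0,0,0.33],
  [0,0,0.4],
  [0,0,0.45],
  [0,0,0.45],
  [0,0,0.45],
], yaw=[0,0,0,0,0,0,0,0,0,0])

```text
time: 20.25
ee_pos: [0.4593, -0.236, 0.112]
tcp_rot: [3.142, -0.0, -3.141]
ft_force: [0.1, -0.4, 0.4]
opening: 0.0559
gripper_force: 30.0
```

>>> step_arm([
  [0,0,0],
  [0,0,0],
  [0,0,0],
  [0,0,0],
  [0,0,0],
], yaw=[0,0,0,0,0], jaw=-1)

```text
time: 20.75
ee_pos: [0.4593, -0.2359, 0.1121]
tcp_rot: [-3.141, 0.0, -3.141]
ft_force: [0.0, 0.3, 0.4]
opening: 0.0875
gripper_force: 0.0
```

>>> step_arm([
  [0,0,-0.2],
  [0,0,-0.5],
  [0,0,-0.73],
  [0,0,-0.73],
  [0,0,-0.73],
], yaw=[0,0,0,0,0])

```text
time: 21.25
ee_pos: [0.4592, -0.2359, 0.2214]
tcp_rot: [-3.141, 0.0, -3.141]
ft_force: [-0.4, -0.6, -1.7]
opening: 0.0881
gripper_force: 0.0
```

```bash
python3 - <<'E'
from m import *
s=observe();e=s["ee_pos"];print(e.round(4),s["opening"])
v=snap("wrist"); print(proj(v,[.4586,-.2347,.129]))
cv2.imwrite("pics/w10.png",cv2.resize(v[0][110:310,150:420],None,fx=2.5,fy=2.5))
E
```

```text
[ 0.4592 -0.2359  0.2214] 0.08812981175334131
[285.22117008 216.65245196]
```

View pics/w10.png

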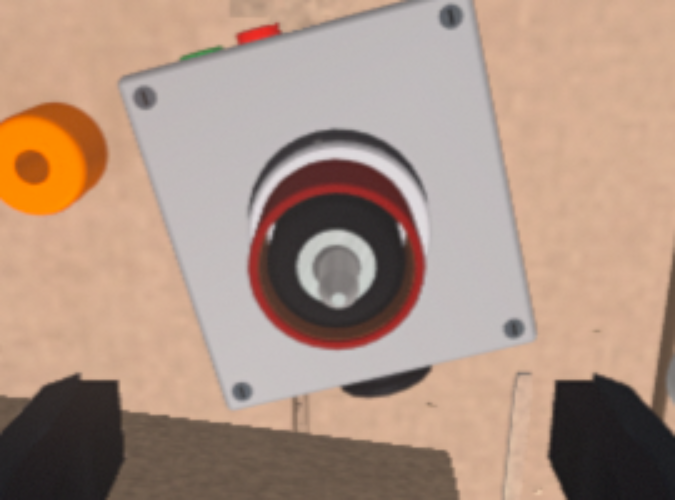

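The red sleeve, rim centre (337,267), is level round the drum, whose ring is at (337,268). Washer next.

>>> step_arm([
  [0,0.3,0],
  [0,0.6,0],
  [0,1,0],
  [0,1,0],
  [0,1,0],
], yaw=[0,0,0,0,0])

```text
time: 21.8
ee_pos: [0.4589, -0.0847, 0.2205]
tcp_rot: [3.141, -0.002, -3.139]
ft_force: [-0.1, -0.6, -0.2]
opening: 0.0882
gripper_force: 0.0
```

>>> step_arm([
  [-0.03,0.3,0],
  [-0.06,0.6,0.1],
  [-0.06,1,0.3],
  [-0.06,1,0.4],
  [-0.06,1,0.4],
], yaw=[0,0,0,0,0])

```text
time: 22.3
ee_pos: [0.4669, 0.0645, 0.1585]
tcp_rot: [3.141, -0.006, -3.14]
ft_force: [-0.6, 0.1, 0.2]
opening: 0.0881
gripper_force: 0.0
```

>>> step_arm([
  [0,0.17,0],
  [0,0.17,0],
  [0,0.17,0],
  [0,0.17,0],
], yaw=[0,0,0,0])

```text
time: 22.7
ee_pos: [0.4685, 0.0881, 0.1618]
tcp_rot: [-3.141, 0.0, 3.141]
ft_force: [-0.2, -0.6, 0.3]
opening: 0.0878
gripper_force: 0.0
```

```bash
python3 - <<'E'
from m import *
s=observe();e=s["ee_pos"];print(e.round(4),s["opening"])
v=snap("wrist","w11"); f=circ(v,"washer",(.47,.091),.008,.029); print(f)
d=f[0]-e[:2]; print("dp",(-d[0]/.15).round(3),(d[1]/.15).round(3),((e[2]-.003)/.15).round(3))
E
```

```text
[0.4685 0.0881 0.1618] 0.08780148772145886
(array([0.4674, 0.0946]), np.float64(0.0288), 0.029, array([287., 197.]), (261, 165, 60, 59))
dp 0.008 0.043 1.059
```

>>> step_arm([
  [0.006,0.043,0.3],
  [0.006,0.043,0.6],
  [0.006,0.043,0.9],
  [0.006,0.043,1.0],
  [0.006,0.043,1.0],
], yaw=[0,0,0,0,0])

```text
time: 23.25
ee_pos: [0.4661, 0.0953, 0.0097]
tcp_rot: [3.141, -0.004, 3.141]
ft_force: [-0.1, -0.8, 0.4]
opening: 0.088
gripper_force: 0.0
```

>>> step_arm([
  [0,0,0.055],
  [0,0,0.055],
  [0,0,0.055],
], yaw=[0,0,0])

```text
time: 23.55
ee_pos: [0.4678, 0.0959, 0.004]
tcp_rot: [-3.142, 0.002, -3.141]
ft_force: [0.7, -0.6, 0.8]
opening: 0.0883
gripper_force: 0.0
```

>>> step_arm([
  [0,0,0],
  [0,0,0],
  [0,0,0],
  [0,0,0],
  [0,0,0],
  [0,0,0],
], yaw=[0,0,0,0,0,0], jaw=1)

```text
time: 24.15
ee_pos: [0.4673, 0.096, 0.0034]
tcp_rot: [-3.142, 0.0, -3.141]
ft_force: [0.5, 0.3, 2.9]
opening: 0.0567
gripper_force: 30.0
```

>>> step_arm([
  [0,0,-0.1],
  [0,0,-0.4],
  [0,0,-0.7],
  [0,0,-1],
  [0,0,-1],
  [0,0,-1],
], yaw=[0,0,0,0,0,0])

```text
time: 24.75
ee_pos: [0.4672, 0.0961, 0.1533]
tcp_rot: [-3.142, 0.001, -3.141]
ft_force: [0.1, 0.1, -1.0]
opening: 0.0566
gripper_force: 30.0
```

```bash
python3 - <<'E'
from m import *
s=observe();e=s["ee_pos"];print(e.round(4),s["tcp_rot"].round(4),s["opening"])
v=snap("wrist","w12"); f=circ(v,"washer",e[:2],e[2]+.005,.029); print(f,(f[0]-e[:2]).round(4))
E
```

```text
[0.4672 0.0961 0.1533] [-3.1416e+00  9.0000e-04 -3.1411e+00] 0.05664385797947489
(array([0.4659, 0.0965]), np.float64(0.0292), 0.029, array([283., 283.]), (227, 225, 115, 106)) [-0.0013  0.0004]
```

>>> step_arm([
  [0,-0.1,-0.3],
  [0,-0.4,-0.35],
  [0.025,-0.7,-0.35],
  [0.025,-1,-0.35],
  [0.025,-1,-0.35],
], yaw=[0,0,0,0,0])

```text
time: 25.3
ee_pos: [0.4629, -0.0579, 0.2039]
tcp_rot: [3.141, -0.003, 3.137]
ft_force: [-0.1, -0.2, -1.1]
opening: 0.0567
gripper_force: 30.0
```

>>> step_arm([
  [0,-0.3,0],
  [0,-0.6,0],
  [0.025,-0.9,0],
  [0.025,-1,0],
  [0.025,-1,0],
], yaw=[0,0,0,0,0])

```text
time: 25.8
ee_pos: [0.4595, -0.2046, 0.2041]
tcp_rot: [3.14, -0.002, 3.14]
ft_force: [0.1, 1.4, -1.2]
opening: 0.0566
gripper_force: 30.0
```

>>> step_arm([
  [0,-0.2,0],
  [0,-0.207,0],
  [0,-0.207,0],
  [0,-0.207,0],
  [0,-0.207,0],
], yaw=[0,0,0,0,0])

```text
time: 26.3
ee_pos: [0.4601, -0.2338, 0.2057]
tcp_rot: [3.141, -0.0, -3.14]
ft_force: [-0.6, 0.7, -0.8]
opening: 0.0565
gripper_force: 30.0
```

```bash
python3 - <<'E'
from m import *
s=observe();e=s["ee_pos"];print(e.round(4),s["tcp_rot"].round(4),s["opening"])
v=snap("wrist","w13"); f=circ(v,"washer",e[:2],e[2]+.005,.029); print(f,(f[0]-e[:2]).round(4))
d=np.array([.4586,-.2347])-f[0]; print("dp x,y:",(-d[0]/.15).round(4),(d[1]/.15).round(4))
E
```

```text
[ 0.4601 -0.2338  0.2057] [ 3.1413e+00 -1.0000e-04 -3.1398e+00] 0.05649345128500868
(array([ 0.4589, -0.2335]), np.float64(0.0292), 0.029, array([283., 283.]), (227, 226, 115, 106)) [-0.0012  0.0003]
dp x,y: 0.002 -0.008
```

>>> step_arm([
  [0.002,-0.004,0.1],
  [0.002,-0.004,0.2],
  [0.002,-0.004,0.26],
  [0.002,-0.004,0.31],
  [0.002,-0.004,0.36],
  [0.002,-0.004,0.41],
  [0.002,-0.004,0.44],
  [0.002,-0.004,0.44],
  [0.002,-0.004,0.44],
], yaw=[0,0,0,0,0,0,0,0,0])

```text
time: 27.25
ee_pos: [0.4593, -0.2355, 0.1395]
tcp_rot: [3.141, -0.001, -3.141]
ft_force: [-3.1, 1.4, -2.0]
opening: 0.0564
gripper_force: 30.0
```

>>> step_arm([
  [0,0,0],
  [0,0,0],
  [0,0,0],
  [0,0,0],
  [0,0,0],
], yaw=[0,0,0,0,0], jaw=-1)

```text
time: 27.75
ee_pos: [0.4597, -0.2357, 0.1399]
tcp_rot: [-3.141, 0.0, -3.141]
ft_force: [-0.7, 0.5, -0.6]
opening: 0.0882
gripper_force: 0.0
```

>>> step_arm([
  [0,0,-0.2],
  [0,0,-0.5],
  [0,0,-0.55],
  [0,0,-0.55],
  [0,0,-0.55],
], yaw=[0,0,0,0,0])

```text
time: 28.25
ee_pos: [0.4592, -0.2353, 0.221]
tcp_rot: [3.14, -0.001, -3.141]
ft_force: [0.2, 0.8, 0.4]
opening: 0.0882
gripper_force: 0.0
```

```bash
python3 - <<'E'
from m import *
s=observe();e=s["ee_pos"];print(e.round(4),s["opening"])
v=snap("wrist"); print(circ(v,"washer",(.4586,-.2347),.139,.029))
cv2.imwrite("pics/w14.png",cv2.resize(v[0][110:310,150:420],None,fx=2.5,fy=2.5))
E
```

```text
[ 0.4592 -0.2353  0.221 ] 0.08823069696924667
(array([ 0.4586, -0.2351]), np.float64(0.0287), 0.029, array([284., 221.]), (246, 184, 76, 73))
```

View pics/w14.png

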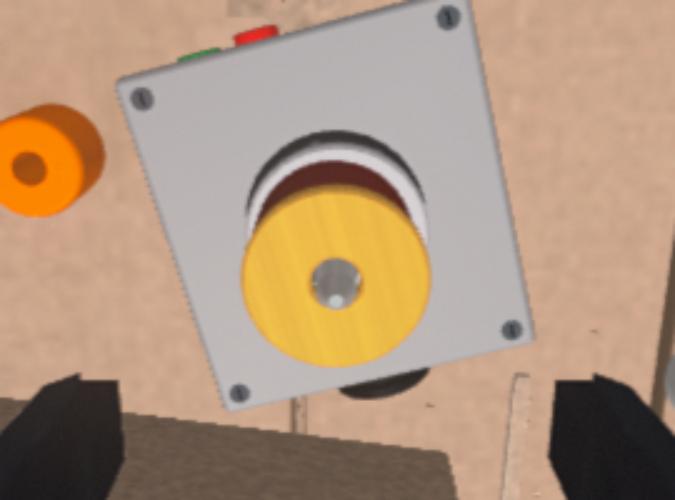

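The washer is seated at (0.4586, -0.2351), crop centre (336,275). Last is the knob.

>>> step_arm([
  [-0.1,0.3,0],
  [-0.3,0.6,0],
  [-0.5,1,0],
  [-0.5,1,0],
  [-0.5,1,0],
], yaw=[0,0,0,0,0], jaw=-0.36)

```text
time: 28.8
ee_pos: [0.5348, -0.0832, 0.2207]
tcp_rot: [3.14, -0.002, -3.137]
ft_force: [-0.5, 0.1, -0.0]
opening: 0.0603
gripper_force: 0.0
```

>>> step_arm([
  [-0.1,0.3,0],
  [-0.2,0.6,0.1],
  [-0.35,1,0.3],
  [-0.35,1,0.4],
  [-0.35,1,0.4],
], yaw=[0,0,0,0,0])

```text
time: 29.3
ee_pos: [0.5854, 0.0654, 0.1581]
tcp_rot: [3.141, -0.007, -3.139]
ft_force: [0.6, -1.1, 0.0]
opening: 0.06
gripper_force: 0.0
```

>>> step_arm([
  [0,0.12,0],
  [0,0.12,0],
  [0,0.12,0],
  [0,0.12,0],
], yaw=[0,0,0,0])

```text
time: 29.7
ee_pos: [0.587, 0.0809, 0.1626]
tcp_rot: [-3.141, 0.0, 3.141]
ft_force: [-0.3, -0.4, 0.6]
opening: 0.0599
gripper_force: 0.0
```

```bash
python3 - <<'E'
from m import *
s=observe();e=s["ee_pos"];print(e.round(4),s["opening"])
v=snap("wrist","w15"); RNG["black"]=((0,0,0),(179,255,75))
f=circ(v,"yellow",(.587,.083),.026,.007); print(f); print(circ(v,"black",(.587,.083),.026,.017))
x,y=proj(v,[.587,.083,.026]).astype(int); cv2.imwrite("pics/w15c.png",cv2.resize(v[0][y-50:y+50,x-60:x+60],None,fx=5,fy=5,interpolation=cv2.INTER_CUBIC)); print(x-60,y-50)
d=f[0]-e[:2]; print("dp",(-d[0]/.15).round(3),(d[1]/.15).round(3),((e[2]-.008)/.15).round(3))
E
```

```text
[0.587  0.0809 0.1626] 0.059852712419292645
(array([0.5863, 0.0834]), np.float64(0.0087), 0.007, array([286., 201.]), (277, 191, 20, 19))
(array([0.5832, 0.0834]), np.float64(0.0169), 0.017, array([286., 201.]), (269, 178, 36, 39))
226 151
dp 0.005 0.016 1.031
```

View pics/w15c.png

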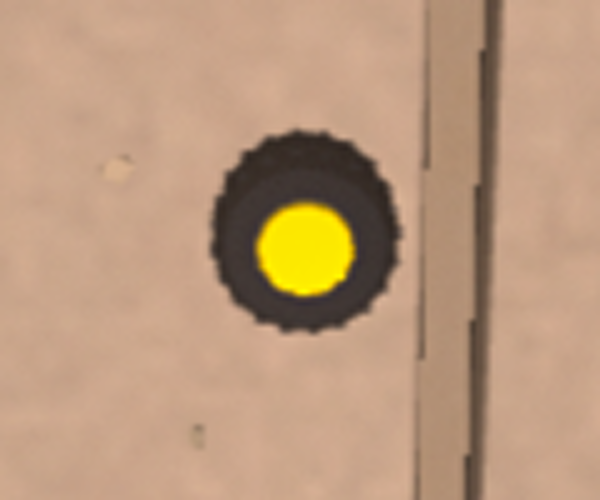

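The yellow-button knob is at crop (305,248), standing upright.

>>> step_arm([
  [0.004,0.016,0.3],
  [0.004,0.016,0.6],
  [0.004,0.016,0.85],
  [0.004,0.016,1.0],
  [0.004,0.016,1.0],
  [0.004,0.016,1.0],
], yaw=[0,0,0,0,0,0])

```text
time: 30.35
ee_pos: [0.5868, 0.0843, 0.0131]
tcp_rot: [-3.141, 0.001, -3.142]
ft_force: [0.3, -0.3, -0.1]
opening: 0.0599
gripper_force: 0.0
```

>>> step_arm([
  [0,0,0],
  [0,0,0],
  [0,0,0],
  [0,0,0],
  [0,0,0],
  [0,0,0],
], yaw=[0,0,0,0,0,0], jaw=1)

```text
time: 30.95
ee_pos: [0.5867, 0.0848, 0.013]
tcp_rot: [-3.141, 0.001, -3.141]
ft_force: [-1.9, -0.4, 6.1]
opening: 0.0328
gripper_force: 30.0
```

>>> step_arm([
  [0,0,-0.1],
  [0,0,-0.4],
  [0,0,-0.7],
  [0,0,-1],
  [0,0,-1],
  [0,0,-1],
], yaw=[0,0,0,0,0,0])

```text
time: 31.55
ee_pos: [0.5863, 0.0849, 0.1632]
tcp_rot: [-3.142, 0.002, -3.141]
ft_force: [-0.3, 0.0, 0.1]
opening: 0.0324
gripper_force: 30.0
```

```bash
python3 - <<'E'
from m import *
s=observe();e=s["ee_pos"];print(e.round(4),s["tcp_rot"].round(4),s["opening"])
v=snap("wrist","w16"); f=circ(v,"yellow",e[:2],e[2]+.0135,.0087); print(f,(f[0]-e[:2]).round(4))
E
```

```text
[0.5863 0.0849 0.1632] [-3.1415e+00  1.6000e-03 -3.1410e+00] 0.032437626872748274
(array([0.585 , 0.0853]), np.float64(0.0087), 0.0087, array([283., 293.]), (266, 274, 37, 33)) [-0.0013  0.0004]
```

>>> step_arm([
  [0,-0.1,-0.3],
  [0.15,-0.4,-0.33],
  [0.3,-0.7,-0.33],
  [0.45,-1,-0.33],
  [0.45,-1,-0.33],
], yaw=[0,0,0,0,0])

```text
time: 32.1
ee_pos: [0.5166, -0.069, 0.2103]
tcp_rot: [3.141, -0.004, 3.137]
ft_force: [0.1, 0.9, 0.1]
opening: 0.0326
gripper_force: 30.0
```

>>> step_arm([
  [0.1,-0.3,0],
  [0.2,-0.6,0],
  [0.393,-0.9,0],
  [0.393,-1,0],
  [0.393,-1,0],
], yaw=[0,0,0,0,0])

```text
time: 32.6
ee_pos: [0.4593, -0.2166, 0.2104]
tcp_rot: [3.14, -0.002, 3.139]
ft_force: [-0.1, -0.8, -1.6]
opening: 0.0324
gripper_force: 30.0
```

>>> step_arm([
  [0,-0.133,0],
  [0,-0.133,0],
  [0,-0.133,0],
  [0,-0.133,0],
  [0,-0.133,0],
], yaw=[0,0,0,0,0])

```text
time: 33.1
ee_pos: [0.4602, -0.2342, 0.2116]
tcp_rot: [3.141, -0.0, -3.14]
ft_force: [-0.7, 0.4, 0.1]
opening: 0.0325
gripper_force: 30.0
```

```bash
python3 - <<'E'
from m import *
s=observe();e=s["ee_pos"];print(e.round(4),s["tcp_rot"].round(4),s["opening"])
v=snap("wrist","w17"); f=circ(v,"yellow",e[:2],e[2]+.0135,.0087); print(f,(f[0]-e[:2]).round(4))
d=np.array([.4586,-.2347])-f[0]; print("dp x,y:",(-d[0]/.15).round(4),(d[1]/.15).round(4))
E
```

```text
[ 0.4602 -0.2342  0.2116] [ 3.1412e+00 -3.0000e-04 -3.1400e+00] 0.03254026523517699
(array([ 0.4589, -0.2338]), np.float64(0.0087), 0.0087, array([283., 293.]), (266, 274, 37, 33)) [-0.0013  0.0004]
dp x,y: 0.002 -0.006
```

>>> step_arm([
  [0.002,-0.003,0.1],
  [0.002,-0.003,0.2],
  [0.002,-0.003,0.25],
  [0.002,-0.003,0.3],
  [0.002,-0.003,0.34],
  [0.002,-0.003,0.37],
  [0.002,-0.003,0.37],
  [0.002,-0.003,0.37],
], yaw=[0,0,0,0,0,0,0,0])

```text
time: 33.95
ee_pos: [0.4599, -0.2357, 0.1565]
tcp_rot: [-3.141, 0.0, -3.141]
ft_force: [-0.5, 0.0, -1.0]
opening: 0.033
gripper_force: 30.0
```

>>> step_arm([
  [0,0,0],
  [0,0,0],
  [0,0,0],
  [0,0,0],
  [0,0,0],
  [0,0,0],
], yaw=[0,0,0,0,0,0], jaw=-0.36)

```text
time: 34.55
ee_pos: [0.4597, -0.2356, 0.1562]
tcp_rot: [-3.142, 0.0, -3.141]
ft_force: [0.2, 0.1, 0.0]
opening: 0.06
gripper_force: 0.0
```

>>> step_arm([
  [0,0,-0.2],
  [0,0,-0.45],
  [0,0,-0.55],
  [0,0,-0.55],
  [0,0,-0.55],
  [0,0,-0.55],
], yaw=[0,0,0,0,0,0])

```text
time: 35.15
ee_pos: [0.4593, -0.2353, 0.2373]
tcp_rot: [3.14, -0.002, -3.141]
ft_force: [0.0, -0.5, -0.4]
opening: 0.0599
gripper_force: 0.0
```

```bash
python3 - <<'E'
from m import *
s=observe();e=s["ee_pos"];print(e.round(4),s["opening"])
v=snap("wrist"); print(circ(v,"yellow",(.4586,-.2347),.165,.0087))
t=snap("scene")
a=cv2.resize(v[0][130:290,190:380],(475,400)); b=cv2.resize(t[0][215:315,235:335],(325,400)[:1]+(325,))
b=cv2.copyMakeBorder(b,0,75,0,0,cv2.BORDER_CONSTANT); cv2.imwrite("pics/w18.png",np.hstack([a,b]))
E
```

```text
[ 0.4593 -0.2353  0.2373] 0.05993427220525371
(array([ 0.4592, -0.2353]), np.float64(0.0085), 0.0087, array([284., 226.]), (272, 215, 24, 24))
```

View pics/w18.png

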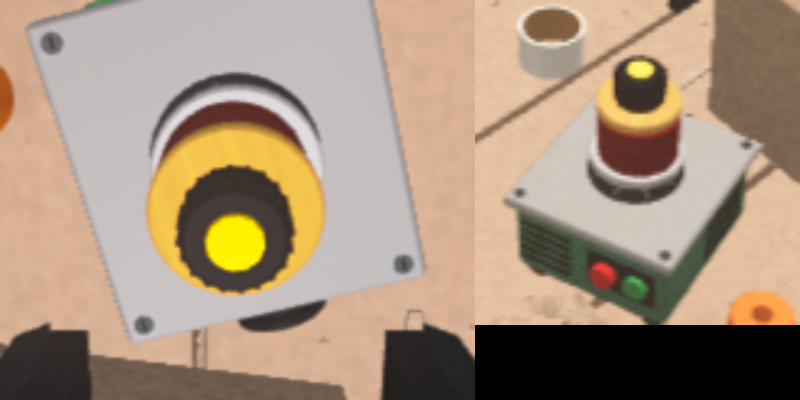

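The whole stack is home and upright in both views: knob at (236,240) on the left, full stack at (640,130) on the right. The gripper is clear, so I'm handing in.

```bash
python3 -c "
from station import *
print(hand_in())"
```

```text
the job is handed in; nothing more can be done
None
```

The flange, drum, red sleeve, washer and knob are stacked in order on the spindle, all fully home in the last camera views, and the job was handed in at about 35 s of the 120 s allowed; no verdict came back.

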